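Press a two-part wax mould shut with a ratchet bench clamp and free it

ROBOT

A 6-joint arm with a two-finger parallel gripper is mounted at the origin on a cart in front of the work surface, level with it; the furniture and walls round the work are solid. World frame = base frame: x ahead of the robot, y to its left, z up, the work surface at z = 0. Lengths are in m, angles in rad, forces in N, time in s.
With the tool pointing down it reaches from about 0.35 to 0.975 m from the base axis. Payload 7.1 kg.
Tool frame: the origin (TCP) lies on the centre line of the jaws, within the pads' length; the fingertips stand 11 mm ahead of it and the grasp point (between the pads) lies 8 mm behind it; z points along the fingers, y is the line along which they close (so a half turn about z gives the same grasp; the last joint's range is limited). The gripper opens to 88 mm and grips with 3 to 60 N. Pads are 20 mm wide; open, the fingers measure 115 mm over their backs; the gripper's body (75 mm by 178 mm) begins 61 mm behind the grasp point.
Start: joints at [1.133, 0.423, 1.63, -0, 1.089, -0.019], TCP at [0.254, 0.571, 0.234] pointing down, gripper open.
Joint ranges: [-3, 3], [-0.9, 2.11], [0.09, 2.58], [-1.31, 4.45], [0.11, 2.69], [-2.54, 2.54]. Speed limits (rad/s): [2.39, 2.39, 3.01, 3.14, 3.14, 3.14].

INTERFACE

Orientations are given as [roll, pitch, yaw] about the fixed x, y, z axes, in that order (R = Rz(yaw) Ry(pitch) Rx(roll)).
In Python, from station import r gives the robot as it stands.
- The arm moves only by the shell command python3 -m creep 'ROWS' [FORCE]. ROWS is a JSON object of lists of equal length, an entry for each row: "jaw": the closure in counts, from 0 (fully open) to 255 (shut); "xyz": the shift along the tool's x, y, z in mm, a list of three; "turn": the turn about the tool's z in rad. In form: {"jaw": [jaw, ...], "xyz": [[x, y, z], ...], "turn": [turn, ...]}. A call has 1 to 10 rows; each row is the pose to reach, as a shift and turn from the pose commanded when the call began, along the tool's axes at that moment; what a row does not reach only later rows make up. A row lasts 1/12 s, in which the tool goes at most 41.7 mm and 7.16 degrees, less where a joint would pass 70% of its speed; a pose out of reach is approached as far as the arm can. A call with a gripper value outside its range is refused whole. The fingers move at their own pace and stop on an object; FORCE is the grip in N (left out, the last holds). Time passes only in rows, so rows that repeat a pose let the fingers close. It gives the time, the measured TCP pose, the force, the opening and the grip force at its end, in the units of the state.
- r.read_state(): the state, without advancing time (a new reading comes with each control period).
- r.grab_frame(name): name is "side" or "top"; returns the picture (384x512x3 uint8, red, green, blue); there is no depth.
- r.camera_info(name): a dict with "K" (3x3 intrinsics, pixels), "R" (3x3) and "t" (3): a world point X has camera coordinates R X + t. Camera axes: x right, y down, z forward; pixel columns grow to the right and rows downward; lengths in m; the calibration is good to about 2 mm. A picture is of the moment at which its call begins. camera_info takes no time and is no camera call.
- r.job_done(): hands the job in; it is judged then, once.
The state is a dict: "t": time; "q": joint angles; "qd": joint speeds; "joint_efforts": joint torques, N m; "tcp_pos": TCP position; "eef_rot": TCP orientation; "wrist_force": force on the tool from outside, world axes, zero at the start; "ft_torque": the same for the moment, N m; "gripper_width": finger opening in m; "grip_force": force on a finger pad.
Only numpy, scipy, OpenCV 4.12 (cv2) and the standard library are available. Lean on these libraries where they do the work, as an engineer would, in place of code of your own. Each camera call takes 0.05 s, during which the arm holds its last target. There are 200 camera calls.

TASK

Close the two-part aluminium wax mould that lies in the blue ratchet clamp: pump the clamp's orange lever until the ram has pressed the two halves fully together. Then press the red release pad down until the ram has sprung all the way back home, and leave the shut mould lying free in the bed. Leave the brass dish, the pink-lidded jar and the pliers beside the clamp where they are.

Things in the scene. Friction and masses are not known exactly. Their poses are not given: they have to be found in the camera images.
- clamp: blue ratchet clamp screwed to the table, 295 x 94 mm in plan. Origin: centre of its underside. Its +x points from the pump lever to the fixed jaw, +z up. Base 12 mm thick, its top is the bed. Along x: lever pivot -102 mm (hub 99 mm high, 28 wide, the highest fixed part), red release pad -66, ram face 12 when home, bed with low side rails, face of the fixed jaw 118.5 (58 high)
- lever_pad (a point): top of the orange pump lever's grip (26 mm wide, its free end 27 mm behind this point), where it is pushed down; moves with the lever. At clamp x = -182 mm and 120 mm above the table when up; 46 mm lower at the end of the stroke, 6 mm further back at most. A push straight down of 6 to 15 N drives it; its spring lifts it again
- lever (a joint): hinge of the pump lever, rad: 0 up (its spring holds it there), 0.54 fully down. Each full stroke drives the ram one tooth, 8 mm, forward; let the lever come fully up (under 0.03) before the next. Once the mould is shut and gripped it stops part-way down; more than 20 N gains nothing
- release_pad (a point): top of the red release pad, 30 x 30 mm, at its middle, about 70 mm above the table, between the lever's hub and the ram; it is one piece with the pawl that holds the ram. A push straight down lowers it: 3 N, or 5 to 12 N while it holds a loaded ram. It jolts as the ram springs back: keep it down until the ram is home
- release (a joint): hinge of the release pad and pawl, rad: 0 to 0.05 let go, 0.34 fully down (pad 10 mm lower, 5 mm nearer the lever). Above 0.25 the pawl is out of the teeth and a spring pulls the ram home in about half a second; let go too early, it catches the ram again. It bobs as teeth pass under it
- ram (a joint): travel of the toothed ram along the clamp's +x, m: 0 fully home, up to 0.05. It rests at steps of 8 mm (less up to 1 mm of play). The mould is shut and gripped when it rests at about 0.039 to 0.040. The rubber facing yields by 1 to 2 mm under load. At the start the ram may already stand one tooth forward
- near_half (a joint): gap between the two halves of the mould, m: 0 shut, up to 0.024. The near half (towards the ram) slides on two 8 mm steel guide pins, so stiff (about 6 N) that it stays wherever it is left
- mould_top (a point): mould: two aluminium blocks lying in the bed, each 34 mm (along the clamp's x) x 72 x 46 mm high, 0.6 kg together. The point lies on the far half (the one at the fixed jaw): the middle of the top edge of its parting face, 46 mm above the bed. Its x axis points to the fixed jaw. The far half has a few mm of play to the fixed jaw at the start
- brass_dish: bystander: shallow brass dish, 67 mm across, 15 mm high, loose on the table on the robot's side of the clamp. Origin: centre of its underside
- pink_jar: bystander: small glass jar with pink lid, 43 mm across, 62 mm high, loose on the table on the robot's side of the clamp. Origin: centre of its underside
- pliers: bystander: flat-nose pliers with red grips, 135 x 48 x 12 mm, lying loose on the far side of the clamp. Origin: centre of the underside
Mind the look-alikes: they are no part of the job. Of the things that look like the part that bears near_half, the larger one is meant.

How it is judged:
On the way:
1. the ram, pumped forward more than 30 mm, has pressed the mould shut (gap under 1.5 mm) (value of joint near_half below 0.0015 m and value of joint ram above 0.03 m), for 0.1 s.
At the end, for the whole second after the job is handed in: the mould lies flat in the bed between the rails, its halves shut to within 2 mm; the ram is back home to within 3 mm; lever up and release pad let go (value of joint near_half below 0.002 m and value of joint ram below 0.003 m and value of joint lever below 0.04 rad and value of joint release below 0.08 rad and x of mould_top in the frame of clamp between 0.072 and 0.09 m and z of mould_top in the frame of clamp below 0.062 m and angle between mould_top's own z axis and vertical below 0.08 rad and angle between the x axis of mould_top and the x axis of clamp, either way round below 0.1 rad); the robot touches nothing.
It fails at once if the brass dish is pushed more than 25 mm (distance of brass_dish from where it was at the start of the episode above 0.025 m).
It fails at once if the pink-lidded jar is pushed more than 25 mm (distance of pink_jar from where it was at the start of the episode above 0.025 m).
It fails at once if the pliers are pushed more than 25 mm (distance of pliers from where it was at the start of the episode above 0.025 m).
It also fails if it takes over 54 s, if anything falls off the work surface, if the arm or the gripper's body presses on something with over 40 N, if the wrist force passes 120 N, or if a joint passes its speed limit or range.

## Working session

There is one attempt and no reset: what is moved stays moved. The work goes in short steps, Python scripts to look and compute and a shell command to move; the robot and the scene stay as the last step left them, time stands still between calls to the robot, and variables do not carry over. Pictures are saved under pics/ and viewed, at most 10 in all, crops included, and the job is handed in when it is done.

```bash
mkdir -p pics; ls; python3 - <<'E'
from station import r
import cv2,numpy as np
for n in("side","top"):
    f=r.grab_frame(n); cv2.imwrite(f"pics/{n}0.png",cv2.resize(f[:,:,::-1],(800,600),interpolation=cv2.INTER_CUBIC)); np.save(f"pics/{n}0.npy",f)
    c=r.camera_info(n); print(n,np.round(c["K"],1).tolist(),np.round(c["R"],4).tolist(),np.round(c["t"],4).tolist())
s=r.read_state(); print({k:np.round(v,3).tolist() for k,v in s.items()})
E
```

```text
pics
side [[377.5, 0.0, 250.2], [0.0, 377.5, 190.2], [0.0, 0.0, 1.0]] [[-0.9932, -0.1164, -0.0101], [-0.0489, 0.4921, -0.8691], [0.1061, -0.8627, -0.4945]] [0.5782, 0.0135, 1.0045]
top [[426.3, 0.0, 259.2], [0.0, 426.3, 190.8], [0.0, 0.0, 1.0]] [[0.0266, -0.9995, -0.0189], [-0.9877, -0.0234, -0.1548], [0.1543, 0.0228, -0.9878]] [0.1858, 0.5515, 0.8713]
{'t': 0.1, 'q': [1.133, 0.424, 1.631, -0.0, 1.089, -0.019], 'qd': [0.001, -0.002, -0.0, 0.0, 0.0, 0.001], 'joint_efforts': [0.001, -54.561, -27.432, 0.064, 0.019, -0.0], 'tcp_pos': [0.254, 0.571, 0.233], 'eef_rot': [-3.14, 0.0, 2.723], 'wrist_force': [0.438, 0.35, -0.394], 'ft_torque': [-0.023, -0.078, 0.01], 'grip_force': 0.0, 'gripper_width': 0.088}
```

View pics/side0.png

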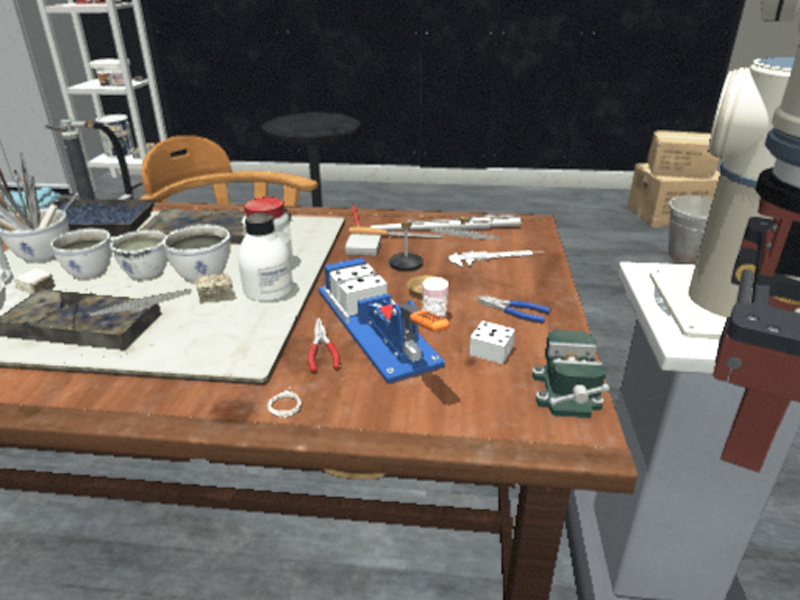

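View pics/top0.png

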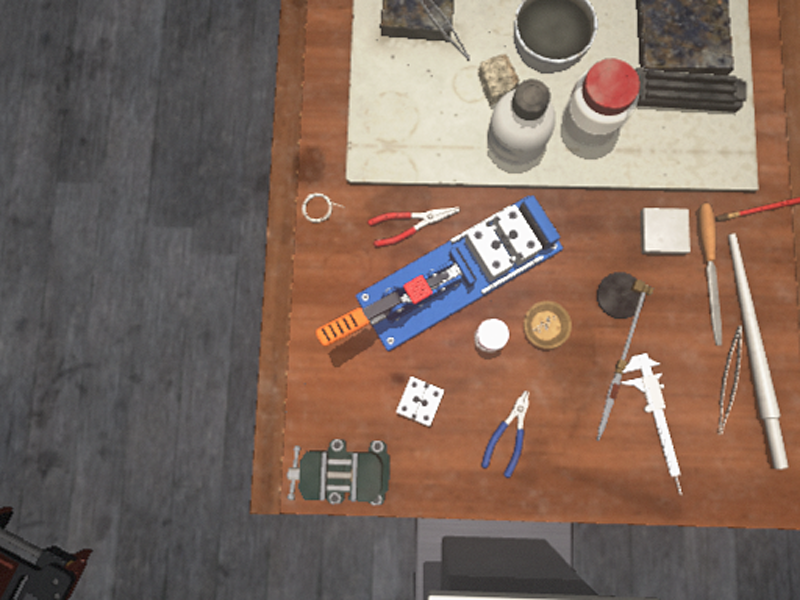

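The side view shows the clamp from (320,290) to (440,370), with the orange grip at (430,318) and the red pad at (388,312). The top view shows the grip at (343,326), the pad at (418,290), the mould at (505,240), the jar at (491,336), the dish at (547,325) and the red pliers at (413,226). The small white mould at (420,400) is the look-alike. Next I triangulate.

```bash
cat > h.py <<'E'
import numpy as np,cv2
from station import r
def mask(f,roi,lo,hi):
    x0,y0,x1,y1=[int(v/1.5625) for v in roi]
    h=cv2.cvtColor(f,cv2.COLOR_RGB2HSV); m=np.zeros(h.shape[:2],np.uint8)
    m[y0:y1,x0:x1]=cv2.inRange(h[y0:y1,x0:x1],lo,hi); return m
def big(m):
    c=max(cv2.findContours(m,cv2.RETR_EXTERNAL,cv2.CHAIN_APPROX_NONE)[0],key=cv2.contourArea); return c
def cen(c):
    M=cv2.moments(c); return np.array([M['m10']/M['m00'],M['m01']/M['m00']])
def P(n):
    c=r.camera_info(n); return np.array(c["K"])@np.c_[c["R"],c["t"]]
def tri(a,b):
    X=cv2.triangulatePoints(P("side"),P("top"),np.float64(a).reshape(2,1),np.float64(b).reshape(2,1)).ravel();X=X[:3]/X[3]
    e=[np.round((lambda p:p[:2]/p[2])(P(n)@np.r_[X,1])-u,1) for n,u in(("side",a),("top",b))]; return X,e
def plane(n,uv,z):
    c=r.camera_info(n);R=np.array(c["R"]);o=-R.T@np.array(c["t"])
    d=np.c_[np.float64(uv).reshape(-1,2),np.ones(np.size(uv)//2)]@np.linalg.inv(c["K"]).T@R
    return o+d*((z-o[2])/d[:,2])[:,None]
OR=((5,120,110),(20,255,255)); RED=((0,150,90),(4,255,255)); BL=((100,120,40),(125,255,255))
E
python3 - <<'E'
from h import *
s=np.load("pics/side0.npy");t=np.load("pics/top0.npy")
for nm,rs,rt,(lo,hi) in(("grip",(405,295,455,335),(305,300,385,355),OR),("pad",(375,300,400,325),(395,270,440,310),RED)):
    cs,ct=big(mask(s,rs,lo,hi)),big(mask(t,rt,lo,hi))
    X,e=tri(cen(cs),cen(ct)); print(nm,X.round(4),e,cv2.contourArea(cs),cv2.contourArea(ct),cv2.boundingRect(cs),cv2.boundingRect(ct))
    z={"grip":.12,"pad":.07}[nm]; print("  rect on z",z,[np.round(v,4) for v in cv2.minAreaRect(np.float32(plane("top",ct,z)[:,:2]*1000))], plane("top",cen(ct),z).round(4), plane("side",cen(cs),z).round(4))
m=mask(t,(340,190,580,360),*BL); m=cv2.morphologyEx(m,cv2.MORPH_CLOSE,np.ones((15,15)))
p=plane("top",big(m),.012)[:,:2]
rc=cv2.minAreaRect(np.float32(p*1000)); print("blue",rc,cv2.boxPoints(rc).round())
for nm,uv,z in(("jar",(491,334),.062),("dish",(547,325),.015),("pliers",(413,226),.006),("mouldtop",(505,240),.058)): print(nm,plane("top",np.array(uv)/1.5625,z).round(3))
E
```

```text
grip [0.4951 0.2839 0.1144] [array([-1.6, -0.3]), array([-0.1,  1.3])] 323.5 1265.0 (262, 188, 29, 26) (195, 192, 51, 35)
  rect on z 0.12 [array([497.1525, 274.0601]), array([67.098 , 99.2643]), np.float64(1.4483)] [[0.4971 0.2832 0.12  ]] [[0.4915 0.2935 0.12  ]]
pad [0.5615 0.1833 0.0637] [array([2.4, 0.4]), array([-0. , -2.1])] 22.0 151.5 (244, 196, 7, 8) (259, 177, 17, 17)
  rect on z 0.07 [array([555.9323, 182.5114]), array([27.8165, 29.5008]), np.float64(31.3967)] [[0.556  0.1831 0.07  ]] [[0.5659 0.1923 0.07  ]]
blue ((561.6943359375, 173.37921142578125), (91.52791595458984, 173.6781768798828), 31.744619369506836) [[477. 223.]
 [568.  75.]
 [646. 124.]
 [555. 271.]]
jar [[0.498 0.083 0.062]]
dish [[ 0.518 -0.     0.015]]
pliers [[0.659 0.192 0.006]]
mouldtop [[0.628 0.064 0.058]]
```

```bash
python3 - <<'E'
from h import *
s=np.load("pics/side0.npy");t=np.load("pics/top0.npy")
hs=cv2.cvtColor(t,cv2.COLOR_RGB2HSV); print(hs[208,219:224].tolist(),hs[220,215].tolist(),hs[230,200].tolist())
O2=((5,200,150),(20,255,255))
cs,ct=big(cv2.morphologyEx(mask(s,(405,295,455,335),*O2),cv2.MORPH_CLOSE,np.ones((3,3)))),big(cv2.morphologyEx(mask(t,(305,300,385,355),*O2),cv2.MORPH_CLOSE,np.ones((5,5))))
print("grip",tri(cen(cs),cen(ct)),cv2.boundingRect(cs),cv2.boundingRect(ct)); rc=cv2.minAreaRect(np.float32(plane("top",ct,.12)[:,:2]*1000)); print(rc,cv2.boxPoints(rc).round(1).tolist())
print(plane("top",cen(ct),.115))
R2=((0,130,80),(6,255,255));R3=((174,130,80),(180,255,255))
for n,f,roi in(("side",s,(370,295,405,330)),("top",t,(390,265,445,315))):
    m=mask(f,roi,*R2)|mask(f,roi,*R3);c=big(m);print(n,cen(c),cv2.boundingRect(c),cv2.contourArea(c))
m=mask(t,(340,190,580,360),*BL)
pts=plane("top",np.argwhere(m)[:,::-1],.012)[:,:2]*1000
rc=cv2.minAreaRect(np.float32(pts)); print("allblue",rc,cv2.boxPoints(rc).round(1).tolist())
cv2.imwrite("pics/c0.png",np.hstack([cv2.resize(t[160:240,185:345,::-1],(800,400),interpolation=4)]))
cv2.imwrite("pics/c1.png",cv2.resize(s[160:245,200:300,::-1],(700,595),interpolation=4))
E
```

```text
[[15, 175, 253], [14, 177, 254], [11, 178, 225], [154, 32, 63], [10, 159, 194]] [10, 150, 161] [10, 150, 163]Traceback (most recent call last):
  File "<stdin>", line 5, in <module>
  File "h.py", line 8, in big
    c=max(cv2.findContours(m,cv2.RETR_EXTERNAL,cv2.CHAIN_APPROX_NONE)[0],key=cv2.contourArea); return c
ValueError: max() iterable argument is empty
```

```bash
python3 - <<'E'
from h import *
s=np.load("pics/side0.npy");t=np.load("pics/top0.npy")
O2=((5,165,205),(22,255,255))
cs,ct=big(cv2.morphologyEx(mask(s,(405,295,455,335),*O2),cv2.MORPH_CLOSE,np.ones((3,3)))),big(cv2.morphologyEx(mask(t,(305,300,385,355),*O2),cv2.MORPH_CLOSE,np.ones((5,5))))
print("grip",tri(cen(cs),cen(ct)),cv2.boundingRect(cs),cv2.boundingRect(ct)); rc=cv2.minAreaRect(np.float32(plane("top",ct,.12)[:,:2]*1000)); print(rc,cv2.boxPoints(rc).round(1).tolist())
print(plane("top",cen(ct),.115))
R2=((0,130,80),(6,255,255));R3=((174,130,80),(180,255,255))
for n,f,roi in(("side",s,(370,295,405,330)),("top",t,(390,265,445,315))):
    m=mask(f,roi,*R2)|mask(f,roi,*R3);c=big(m);print(n,cen(c),cv2.boundingRect(c),cv2.contourArea(c))
m=mask(t,(340,190,580,360),*BL)
pts=plane("top",np.argwhere(m)[:,::-1],.012)[:,:2]*1000
rc=cv2.minAreaRect(np.float32(pts)); print("allblue",rc,cv2.boxPoints(rc).round(1).tolist())
cv2.imwrite("pics/c1.png",np.vstack([cv2.resize(t[150:230,185:345,::-1],(600,300),interpolation=4),cv2.resize(s[175:235,210:330,::-1],(600,300),interpolation=4)]))
E
```

```text
grip (array([0.49831934, 0.27869178, 0.11131583]), [array([-0.1, -0. ]), array([-0.,  0.])]) (263, 199, 25, 12) (202, 197, 34, 24)
((497.06964111328125, 277.2126770019531), (24.835779190063477, 65.56297302246094), 28.292518615722656) [[470.6000061035156, 300.20001220703125], [501.70001220703125, 242.5], [523.5, 254.1999969482422], [492.5, 312.0]]
[[0.49800006 0.27825229 0.115     ]]
side [247.43386243 198.53968254] (243, 195, 8, 9) 31.5
top [267.12942272 184.88547486] (258, 176, 18, 19) 179.0
allblue ((593.5249633789062, 121.9306640625), (91.52791595458984, 294.6764221191406), 31.744619369506836) [[477.1000061035156, 223.10000610351562], [632.0999755859375, -27.399999618530273], [710.0, 20.700000762939453], [554.9000244140625, 271.29998779296875]]
```

View pics/c1.png

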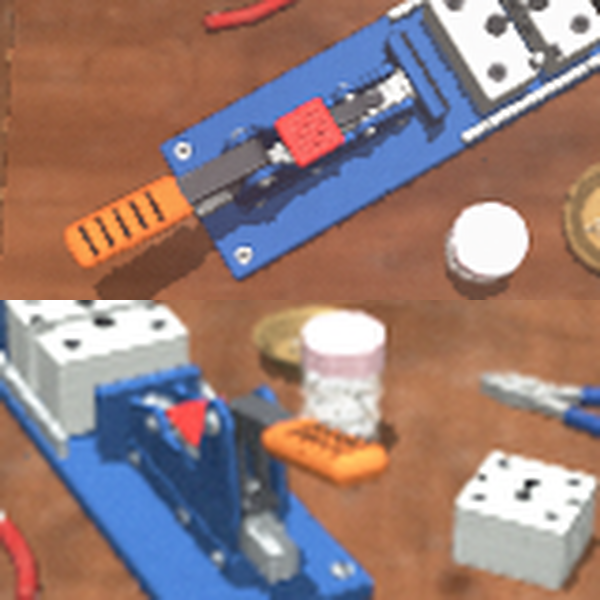

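The blue base measures 295 × 92 mm, which matches the text. Its axis lies at -58.3° and the grip triangulates to about (0.497, 0.278). I'll move above the lever with the jaws shut and turn the tool x axis to the clamp's -x.

```bash
python3 -m creep '{"jaw":[255,255,255,255,255,255,255,255,255,255],"xyz":[[-34,-17,3],[-68,-34,6],[-102,-51,10],[-136,-68,13],[-170,-85,16],[-204,-102,20],[-238,-118,23],[-272,-135,26],[-306,-152,30],[-341,-169,33]],"turn":[0.06,0.12,0.18,0.24,0.30,0.36,0.42,0.48,0.54,0.599]}' 20
```

```text
t: 0.93
tcp_pos: [0.4975, 0.2762, 0.2002]
eef_rot: [-3.141, -0.0, 2.121]
wrist_force: [0.6, -0.6, 0.5]
gripper_width: 0.0246
grip_force: 0.0
```

```bash
python3 -m creep '{"jaw":[255,255],"xyz":[[0,0,0],[0,0,0]],"turn":[0,0]}'
```

```text
t: 1.1
tcp_pos: [0.4977, 0.2763, 0.2002]
eef_rot: [-3.141, -0.0, 2.12]
wrist_force: [-0.6, 0.1, -0.7]
gripper_width: 0.0113
grip_force: 0.0
```

```bash
python3 -m creep '{"jaw":[255,255,255,255,255],"xyz":[[3,0,20],[3,0,40],[3,0,60],[3,0,72],[3,0,77]],"turn":[0,0,0,0,0]}'; python3 - <<'E'
from h import *
for n in("side","top"):
    f=r.grab_frame(n); np.save(f"pics/{n}1.npy",f)
s=np.load("pics/side1.npy");t=np.load("pics/top1.npy")
cv2.imwrite("pics/c2.png",np.vstack([cv2.resize(t[150:230,185:345,::-1],(600,300),interpolation=4),cv2.resize(s[175:235,210:330,::-1],(600,300),interpolation=4)]))
print(r.read_state()["wrist_force"])
E
```

```text
t: 1.52
tcp_pos: [0.4937, 0.2813, 0.1222]
eef_rot: [-3.139, -0.001, 2.126]
wrist_force: [-1.7, 1.3, 2.6]
gripper_width: 0.0003
grip_force: 1.4
[-1.13261019 -0.63513133  2.08384463]
```

View pics/c2.png

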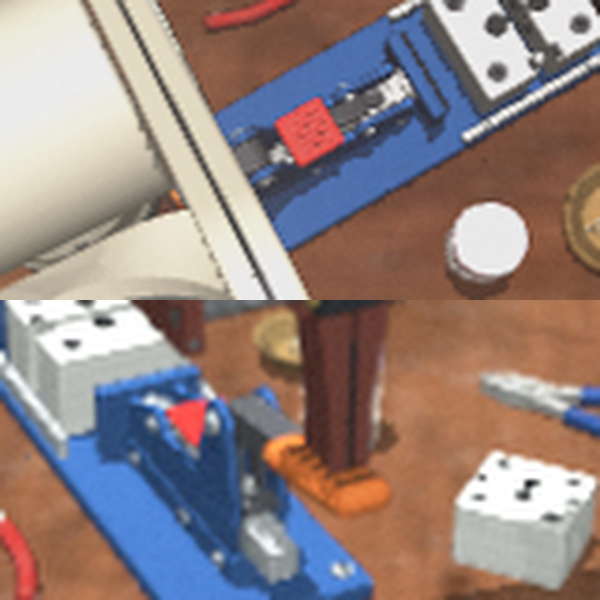

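The fingertips stand on the middle of the orange grip at (335,470) in the crop and it has begun to go down. Now the first full stroke.

```bash
python3 -m creep '{"jaw":[255,255,255,255,255,255],"xyz":[[0,0,12],[0,0,24],[0,0,34],[0,0,39],[0,0,39],[0,0,39]],"turn":[0,0,0,0,0,0]}'
```

```text
t: 2.12
tcp_pos: [0.4965, 0.2821, 0.0885]
eef_rot: [3.138, -0.0, 2.124]
wrist_force: [-7.0, 0.9, 25.4]
gripper_width: 0.0003
grip_force: 12.6
```

```bash
python3 -m creep '{"jaw":[255,255,255,255,255,255],"xyz":[[0,0,-12],[0,0,-26],[0,0,-40],[0,0,-54],[0,0,-54],[0,0,-54]],"turn":[0,0,0,0,0,0]}'; python3 - <<'E'
from h import *
for n in("side","top"):
    f=r.grab_frame(n); np.save(f"pics/{n}2.npy",f)
s=np.load("pics/side2.npy");t=np.load("pics/top2.npy")
cv2.imwrite("pics/c3.png",np.vstack([cv2.resize(t[140:230,225:345,::-1],(600,300),interpolation=4),cv2.resize(s[175:235,200:320,::-1],(600,300),interpolation=4)]))
E
```

```text
t: 2.62
tcp_pos: [0.4961, 0.281, 0.14]
eef_rot: [3.139, 0.0, 2.124]
wrist_force: [-0.1, -0.4, -0.5]
gripper_width: 0.0006
grip_force: 0.0
```

View pics/c3.png

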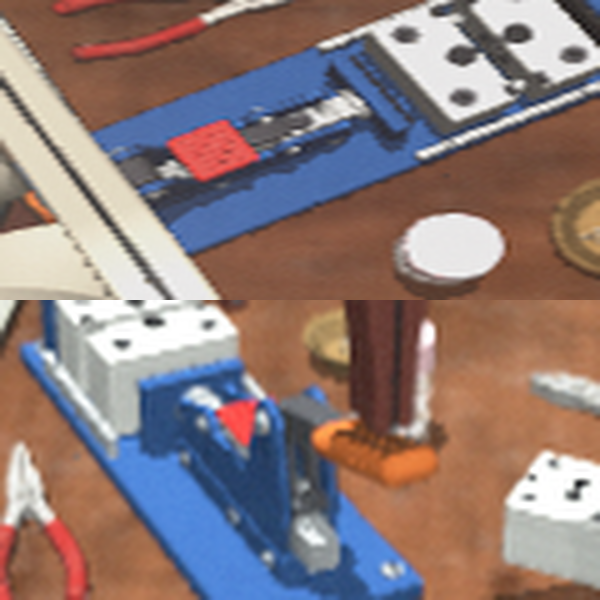

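```bash
cat >> h.py <<'E'
def prof(f,z=.05,lat=0.,x0=-.06,x1=.125):
    u=np.array([.526,-.8505]);v=np.array([.8505,.526]);o=np.array([.5914,.1253])
    xs=np.arange(x0,x1,.001);X=np.c_[o+xs[:,None]*u+lat*v,np.full(len(xs),z),np.ones(len(xs))]
    p=X@P("top").T;p=np.float32(p[:,:2]/p[:,2:])
    return xs,cv2.remap(f,p[:,0].copy(),p[:,1].copy(),1)[:,0].astype(int)
def plot(fs,z=.05,lats=(-.02,.0,.02)):
    rows=[]
    for f in fs:
        a=np.stack([prof(f,z,l)[1] for l in np.arange(-.04,.041,.001)]).astype(np.uint8); rows.append(cv2.resize(a[:,:,::-1],None,fx=4,fy=2,interpolation=4))
    return np.vstack(rows)
E
python3 - <<'E'
from h import *
f=[np.load(f"pics/top{i}.npy") for i in(0,1,2)]
for lat in(-.02,.02):
  for i in(0,2):
    xs,p=prof(f[i],.05,lat); print(lat,i,[f"{round(x*1000)}:{c[0]},{c[2]}" for x,c in zip(xs,p) if -.005<x<.04][::2])
E
```

```text
-0.02 0 ['-5:65,83', '-3:63,74', '-1:73,122', '1:88,183', '3:95,209', '5:92,198', '7:86,161', '9:82,110', '11:85,142', '13:94,200', '15:96,211', '17:97,211', '19:92,189', '21:80,142', '23:85,119', '25:106,106', '27:109,101', '29:106,98', '31:140,131', '33:223,216', '35:255,255', '37:250,249', '39:187,185']
-0.02 2 ['-5:72,152', '-3:70,147', '-1:59,108', '1:54,85', '3:52,66', '5:48,59', '7:58,102', '9:71,154', '11:75,170', '13:73,161', '15:70,136', '17:64,83', '19:63,95', '21:61,104', '23:68,97', '25:84,83', '27:90,83', '29:86,80', '31:112,105', '33:191,184', '35:240,238', '37:225,224', '39:158,155']
0.02 0 ['-5:74,120', '-3:64,76', '-1:71,118', '1:90,188', '3:95,210', '5:94,203', '7:90,164', '9:83,94', '11:87,153', '13:94,201', '15:96,210', '17:97,209', '19:91,194', '21:76,133', '23:82,119', '25:99,110', '27:111,101', '29:106,97', '31:143,130', '33:223,216', '35:254,254', '37:253,253', '39:253,253']
0.02 2 ['-5:76,171', '-3:76,170', '-1:74,167', '1:63,117', '3:53,65', '5:51,66', '7:61,105', '9:75,162', '11:77,174', '13:75,167', '15:69,125', '17:64,76', '19:67,110', '21:58,105', '23:64,97', '25:79,89', '27:89,81', '29:84,77', '31:114,105', '33:193,186', '35:236,233', '37:235,234', '39:233,232']
```

The ram plate has moved 8 mm (the dark gap on the profile went from x=9 to x=17 mm), so one tooth is done. The pliers, jar and dish are unmoved. Next, stroke two.

```bash
python3 -m creep '{"jaw":[255,255,255,255,255,255],"xyz":[[0,0,16],[0,0,32],[0,0,46],[0,0,53],[0,0,53],[0,0,53]],"turn":[0,0,0,0,0,0]}'; python3 -m creep '{"jaw":[255,255,255,255,255,255],"xyz":[[0,0,-14],[0,0,-28],[0,0,-42],[0,0,-53],[0,0,-53],[0,0,-53]],"turn":[0,0,0,0,0,0]}'; python3 - <<'E'
from h import *
f=r.grab_frame("top");np.save("pics/top3.npy",f)
for lat in(-.02,.02):
    xs,p=prof(f,.05,lat); print(lat,[f"{round(x*1000)}:{c[0]},{c[2]}" for x,c in zip(xs,p) if 0<x<.05][::2])
E
```

```text
t: 3.22
tcp_pos: [0.4964, 0.2818, 0.0884]
eef_rot: [3.139, -0.001, 2.124]
wrist_force: [-7.7, -0.4, 30.6]
gripper_width: 0.0008
grip_force: 16.0
t: 3.72
tcp_pos: [0.4954, 0.2805, 0.1385]
eef_rot: [3.141, 0.0, 2.124]
wrist_force: [-0.3, 0.3, 0.0]
gripper_width: 0.0007
grip_force: 0.0
-0.02 ['0:75,170', '2:77,172', '4:72,155', '6:63,124', '8:57,94', '10:53,74', '12:51,61', '14:55,82', '16:68,133', '18:77,170', '20:77,168', '22:73,156', '24:66,95', '26:71,67', '28:82,75', '30:88,81', '32:152,144', '34:220,216', '36:234,233', '38:202,201', '40:109,105', '42:91,89', '44:82,79', '46:86,83', '48:117,115']
0.02 ['0:76,170', '2:77,170', '4:76,169', '6:77,172', '8:72,151', '10:58,96', '12:49,56', '14:52,75', '16:68,136', '18:78,170', '20:79,172', '22:74,152', '24:68,88', '26:69,62', '28:80,72', '30:97,89', '32:153,143', '34:236,230', '36:236,235', '38:235,235', '40:231,230', '42:225,224', '44:202,197', '46:191,185', '48:213,209']
```

```bash
python3 -m creep '{"jaw":[255,255,255,255,255,255],"xyz":[[0,0,16],[0,0,32],[0,0,46],[0,0,53],[0,0,53],[0,0,53]],"turn":[0,0,0,0,0,0]}'; python3 -m creep '{"jaw":[255,255,255,255,255,255],"xyz":[[0,0,-14],[0,0,-28],[0,0,-42],[0,0,-53],[0,0,-53],[0,0,-53]],"turn":[0,0,0,0,0,0]}';  python3 -m creep '{"jaw":[255,255,255,255,255,255],"xyz":[[0,0,16],[0,0,32],[0,0,46],[0,0,53],[0,0,53],[0,0,53]],"turn":[0,0,0,0,0,0]}'; python3 -m creep '{"jaw":[255,255,255,255,255,255],"xyz":[[0,0,-14],[0,0,-28],[0,0,-42],[0,0,-53],[0,0,-53],[0,0,-53]],"turn":[0,0,0,0,0,0]}'; python3 - <<'E'
from h import *
f=r.grab_frame("top");np.save("pics/top4.npy",f)
for lat in(-.02,.02):
    xs,p=prof(f,.05,lat); print(lat,[f"{round(x*1000)}:{c[0]},{c[2]}" for x,c in zip(xs,p) if 0<x<.1][::2])
E
```

```text
t: 4.27
tcp_pos: [0.4963, 0.2818, 0.0883]
eef_rot: [3.139, -0.001, 2.124]
wrist_force: [-8.2, 0.8, 33.6]
gripper_width: 0.0005
grip_force: 16.9
t: 4.77
tcp_pos: [0.4953, 0.2804, 0.1384]
eef_rot: [3.142, 0.0, 2.124]
wrist_force: [0.0, 0.4, 0.2]
gripper_width: 0.0003
grip_force: 0.0
t: 5.27
tcp_pos: [0.4963, 0.2818, 0.0883]
eef_rot: [3.139, -0.001, 2.124]
wrist_force: [-8.1, 0.7, 35.1]
gripper_width: 0.0004
grip_force: 17.4
t: 5.77
tcp_pos: [0.4953, 0.2804, 0.1382]
eef_rot: [-3.141, 0.0, 2.124]
wrist_force: [0.8, -0.2, -0.4]
gripper_width: 0.0008
grip_force: 0.0
-0.02 ['0:77,170', '2:74,168', '4:75,169', '6:76,171', '8:76,172', '10:76,171', '12:78,173', '14:77,174', '16:77,174', '18:75,163', '20:69,139', '22:59,105', '24:55,92', '26:52,72', '28:51,62', '30:53,77', '32:68,138', '34:76,167', '36:76,166', '38:71,145', '40:63,82', '42:68,61', '44:90,83', '46:154,148', '48:226,223', '50:236,235', '52:200,199', '54:127,126', '56:87,85', '58:74,70', '60:85,82', '62:112,111', '64:174,173', '66:223,223', '68:234,233', '70:231,231', '72:232,232', '74:233,232', '76:235,234', '78:233,231', '80:194,183', '82:97,89', '84:118,109', '86:190,183', '88:238,237', '90:234,233', '92:232,232', '94:232,231', '96:232,231', '98:233,232']
0.02 ['0:78,170', '2:76,169', '4:75,169', '6:77,171', '8:75,171', '10:76,171', '12:77,171', '14:77,171', '16:77,171', '18:78,171', '20:77,172', '22:76,169', '24:71,145', '26:54,71', '28:51,59', '30:55,81', '32:67,131', '34:79,176', '36:78,173', '38:76,162', '40:70,115', '42:69,61', '44:84,76', '46:159,152', '48:221,218', '50:236,236', '52:234,234', '54:229,229', '56:223,221', '58:192,190', '60:198,197', '62:229,228', '64:232,231', '66:233,232', '68:233,232', '70:232,231', '72:232,231', '74:232,231', '76:234,234', '78:222,220', '80:162,153', '82:80,73', '84:116,107', '86:196,187', '88:236,233', '90:233,233', '92:232,231', '94:232,231', '96:232,231', '98:233,232']
```

```bash
python3 -m creep '{"jaw":[255,255,255,255,255,255,255],"xyz":[[0,0,14],[0,0,26],[0,0,38],[0,0,46],[0,0,52],[0,0,53],[0,0,53]],"turn":[0,0,0,0,0,0,0]}'; python3 -m creep '{"jaw":[255,255,255,255,255,255],"xyz":[[0,0,-14],[0,0,-28],[0,0,-42],[0,0,-53],[0,0,-53],[0,0,-53]],"turn":[0,0,0,0,0,0]}'; python3 - <<'E'
from h import *
f=r.grab_frame("top");np.save("pics/top5.npy",f)
for lat in(-.02,.02):
    xs,p=prof(f,.05,lat); print(lat,[f"{round(x*1000)}:{c[0]},{c[2]}" for x,c in zip(xs,p) if .03<x<.1][::2])
E
```

```text
t: 6.4
tcp_pos: [0.4957, 0.2819, 0.0884]
eef_rot: [3.14, -0.001, 2.124]
wrist_force: [-11.1, 0.6, 37.9]
gripper_width: 0.0003
grip_force: 18.8
t: 6.9
tcp_pos: [0.4953, 0.2804, 0.1383]
eef_rot: [-3.142, 0.0, 2.124]
wrist_force: [-0.2, 0.1, -0.3]
gripper_width: 0.0005
grip_force: 0.0
-0.02 ['30:57,97', '32:56,85', '34:51,67', '36:49,61', '38:53,79', '40:66,134', '42:76,169', '44:74,166', '46:70,146', '48:67,101', '50:103,92', '52:201,195', '54:236,235', '56:210,208', '58:146,140', '60:101,98', '62:82,79', '64:80,77', '66:95,92', '68:139,136', '70:211,211', '72:233,232', '74:232,232', '76:232,231', '78:232,231', '80:234,234', '82:234,233', '84:227,219', '86:215,207', '88:236,235', '90:235,234', '92:232,232', '94:232,231', '96:232,231', '98:232,231']
0.02 ['30:69,141', '32:63,118', '34:50,55', '36:52,61', '38:56,84', '40:69,135', '42:79,173', '44:78,173', '46:76,161', '48:72,108', '50:117,109', '52:202,195', '54:236,235', '56:234,234', '58:230,230', '60:226,225', '62:215,214', '64:225,224', '66:226,225', '68:234,233', '70:233,232', '72:232,231', '74:232,231', '76:232,231', '78:232,231', '80:233,232', '82:232,231', '84:206,199', '86:210,201', '88:232,229', '90:233,232', '92:232,232', '94:232,231', '96:232,230', '98:232,231']
```

Five teeth are in and the parting gap has vanished on the profile. A gentle check stroke should stop part-way.

```bash
python3 -m creep '{"jaw":[255,255,255],"xyz":[[0,0,10],[0,0,18],[0,0,22]],"turn":[0,0,0]}'; python3 -m creep '{"jaw":[255,255,255],"xyz":[[0,0,4],[0,0,8],[0,0,8]],"turn":[0,0,0]}'
```

```text
t: 7.2
tcp_pos: [0.495, 0.281, 0.1152]
eef_rot: [-3.141, -0.001, 2.123]
wrist_force: [-4.4, 5.3, 10.7]
gripper_width: 0.0006
grip_force: 5.3
t: 7.45
tcp_pos: [0.4946, 0.2821, 0.1091]
eef_rot: [-3.141, -0.003, 2.123]
wrist_force: [-10.1, 5.9, 26.2]
gripper_width: 0.0002
grip_force: 12.8
```

It stops part-way at 26 N, so the mould is gripped. Now up, and over to the release pad.

```bash
python3 -m creep '{"jaw":[255,255,255,255,255,255,255,255,255],"xyz":[[0,0,-15],[0,0,-35],[0,0,-60],[-20,0,-80],[-50,0,-80],[-80,1,-80],[-105,1,-80],[-116,1,-80],[-116,1,-80]],"turn":[0,0,0,0,0,0,0,0,0]}';python3 -m creep '{"jaw":[255,255,255,255,255],"xyz":[[0,0,30],[0,0,60],[0,0,80],[0,0,90],[0,0,95]],"turn":[0,0,0,0,0]}';  python3 - <<'E'
from h import *
f=r.grab_frame("side")
cv2.imwrite("pics/c4.png",cv2.resize(f[150:240,200:320,::-1],(720,540),interpolation=4))
E
```

```text
t: 8.2
tcp_pos: [0.5575, 0.1804, 0.1872]
eef_rot: [-3.14, -0.0, 2.121]
wrist_force: [-1.2, 1.0, -0.6]
gripper_width: 0.0001
grip_force: 0.0
t: 8.62
tcp_pos: [0.5553, 0.1828, 0.0914]
eef_rot: [-3.138, -0.001, 2.125]
wrist_force: [-0.7, -0.6, -0.3]
gripper_width: 0.0004
grip_force: 0.0
```

View pics/c4.png

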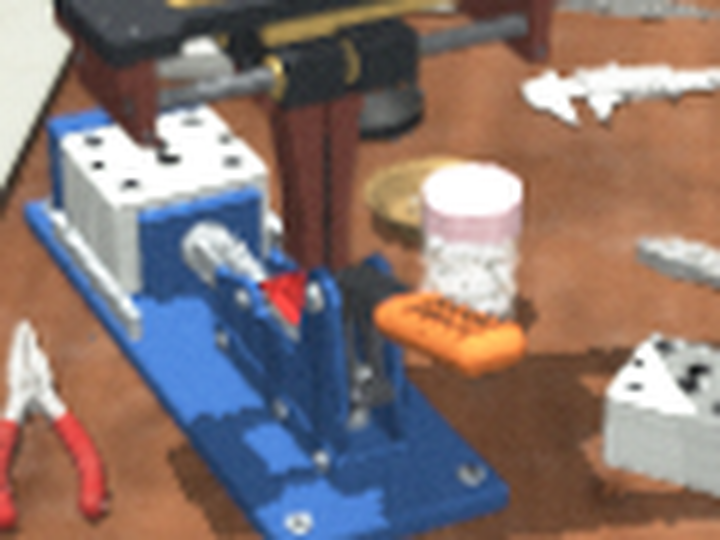

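```bash
python3 - <<'E'
from h import *
s=r.read_state();print(s["tcp_pos"])
def c(X):
    p=P("side")@np.r_[X,1];p=p[:2]/p[2];return ((p-[200,150])*6).round()
u=np.array([.526,-.8505,0]);v=np.array([.8505,.526,0])
t=np.array(s["tcp_pos"])-[0,0,.011]
for a in(-.01,.01):
  for b in(-.0135,.0135): print("tip",c(t+a*u+b*v))
o=np.array([.5565,.1825,.07])
for a in(-.015,.015):
  for b in(-.015,.015): print("pad",c(o+a*u+b*v))
print("hubtop",[c(np.array([.5914,.1253,.099])-.102*u+b*v) for b in(-.014,.014)])
E
```

```text
[0.55571835 0.18279707 0.09174251]
tip [355. 261.]
tip [291. 277.]
tip [333. 238.]
tip [269. 253.]
pad [363. 290.]
pad [291. 308.]
pad [329. 255.]
pad [259. 272.]
hubtop [array([386., 248.]), array([317., 265.])]
```

The fingers' outline at (275–355, up to 265) and the visible corner of the red pad at (285,298) match the projections, so the fingers stand over the pad. Press and hold.

```bash
python3 -m creep '{"jaw":[255,255,255,255,255,255,255,255,255,255],"xyz":[[0,0,8],[0,0,14],[1,0,19],[2,0,22],[2,0,24],[2,0,24],[2,0,24],[2,0,24],[2,0,24],[2,0,24]],"turn":[0,0,0,0,0,0,0,0,0,0]}'; python3 -m creep '{"jaw":[255,255,255,255,255,255],"xyz":[[0,0,0],[0,0,0],[0,0,0],[0,0,0],[0,0,0],[0,0,0]],"turn":[0,0,0,0,0,0]}'; python3 - <<'E'
from h import *
f=r.grab_frame("side")
cv2.imwrite("pics/c5.png",cv2.resize(f[150:240,200:320,::-1],(720,540),interpolation=4))
E
```

```text
t: 9.5
tcp_pos: [0.5565, 0.1858, 0.0729]
eef_rot: [3.139, -0.001, 2.123]
wrist_force: [-10.5, 5.7, 24.3]
gripper_width: 0.0007
grip_force: 13.2
t: 10.0
tcp_pos: [0.5565, 0.1858, 0.0729]
eef_rot: [3.139, -0.001, 2.123]
wrist_force: [-10.4, 6.7, 24.2]
gripper_width: 0.0004
grip_force: 13.2
```

View pics/c5.png

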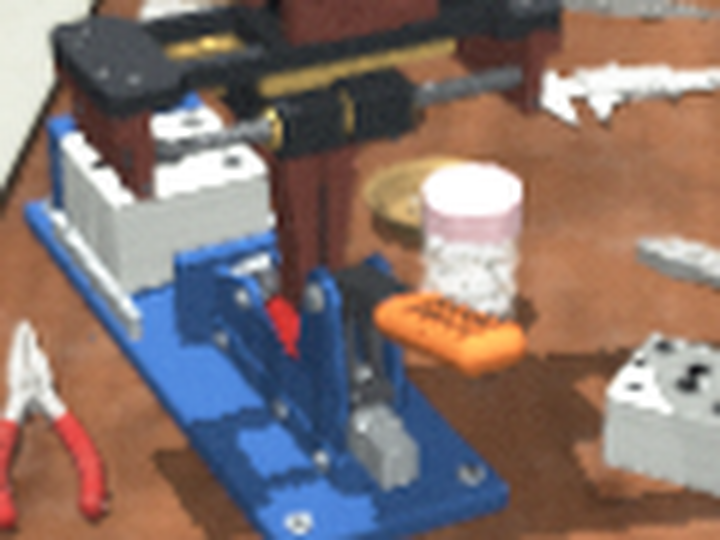

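The ram has sprung back: its blue plate is at (215,290), clear of the mould, and its tail is out at (385,440). Lift off and check.

```bash
python3 -m creep '{"jaw":[255,255,255,255,255,255,255,255,255,255],"xyz":[[0,0,-10],[0,0,-25],[0,0,-50],[0,0,-80],[0,0,-115],[30,0,-150],[70,0,-150],[110,0,-150],[150,0,-150],[190,0,-150]],"turn":[0,0,0,0,0,0,0,0,0,0]}'; python3 - <<'E'
from h import *
f=r.grab_frame("top");s=r.grab_frame("side")
for lat in(-.02,.02):
    xs,p=prof(f,.05,lat); print(lat,[f"{round(x*1000)}:{c[0]},{c[2]}" for x,c in zip(xs,p) if -.004<x<.1][::2])
cv2.imwrite("pics/c6.png",np.vstack([cv2.resize(f[120:220,225:385,::-1],(480,300),interpolation=4),cv2.resize(s[155:240,200:336,::-1],(480,300),interpolation=4)]))
E
```

```text
t: 10.88
tcp_pos: [0.4556, 0.3472, 0.221]
eef_rot: [3.139, -0.0, 2.123]
wrist_force: [-0.1, 0.6, -0.1]
gripper_width: 0.0001
grip_force: 0.0
-0.02 ['-4:47,63', '-2:51,74', '0:63,130', '2:78,175', '4:76,171', '6:72,154', '8:66,108', '10:65,90', '12:72,149', '14:79,177', '16:80,180', '18:79,178', '20:77,176', '22:78,176', '24:76,174', '26:77,173', '28:78,174', '30:76,172', '32:77,173', '34:77,174', '36:75,170', '38:68,144', '40:58,99', '42:71,95', '44:87,88', '46:91,86', '48:90,84', '50:115,109', '52:206,201', '54:240,238', '56:214,212', '58:148,143', '60:102,101', '62:83,80', '64:82,79', '66:99,96', '68:143,140', '70:217,216', '72:236,236', '74:235,235', '76:235,234', '78:236,235', '80:236,236', '82:237,236', '84:229,223', '86:219,212', '88:238,237', '90:237,236', '92:236,235', '94:235,234', '96:235,234', '98:236,235']
0.02 ['-4:50,66', '-2:52,78', '0:66,133', '2:77,175', '4:76,176', '6:75,163', '8:67,99', '10:66,98', '12:72,154', '14:78,177', '16:79,176', '18:78,175', '20:78,175', '22:78,175', '24:79,175', '26:81,176', '28:79,175', '30:78,175', '32:79,176', '34:80,176', '36:77,170', '38:67,128', '40:65,100', '42:78,96', '44:94,86', '46:92,85', '48:90,83', '50:126,118', '52:205,199', '54:238,237', '56:238,237', '58:234,233', '60:228,228', '62:211,208', '64:227,226', '66:230,229', '68:238,237', '70:237,236', '72:235,235', '74:235,235', '76:235,235', '78:235,235', '80:236,235', '82:235,235', '84:210,204', '86:213,204', '88:235,232', '90:237,236', '92:235,235', '94:235,235', '96:235,235', '98:236,235']
```

View pics/c6.png

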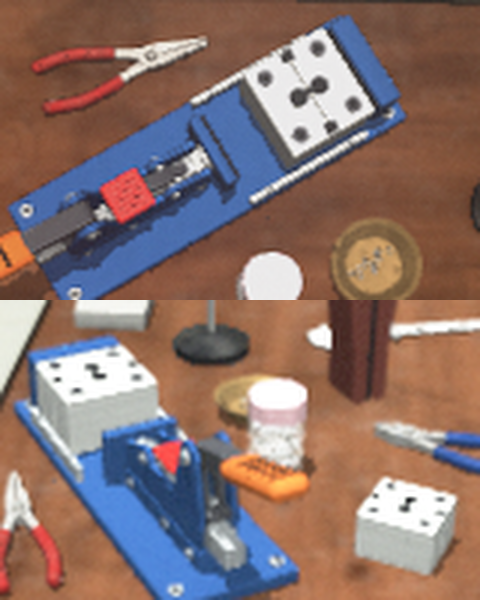

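The picture shows the mould shut, with only a thin seam at (315,90). The ram plate is at x≈9 mm as at the start, which is home: exactly five full teeth drove it to the grip. Lever and pad are up, and the dish, jar and pliers are unmoved.

```bash
python3 -c "
from station import r
print(r.job_done())"
```

```text
the job is handed in; nothing more can be done
None
```

I pumped the mould shut with five lever strokes, released the ram, which sprang back home, left the shut mould free in the bed with the dish, jar and pliers unmoved, and handed the job in at about 11 s; no verdict was shown.

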